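# Tamp the feed briquettes level in the packing cell

## Robot

A 6-joint arm with a two-finger parallel gripper is mounted at the origin on a cart in front of the work surface, level with it; the furniture and walls round the work are solid. World frame = base frame: x ahead of the robot, y to its left, z up, the work surface at z = 0. Lengths are in mm, angles in rad, forces in N, time in s.
With the tool pointing down it reaches from about 350 to 875 mm from the base axis. Payload 4.2 kg.
Tool frame: the origin (TCP) lies midway between the tips of the shut fingers; the grasp point (between the pads) lies 19 mm behind it; z points along the fingers, y is the direction in which the jaws open and shut (so a half turn about z gives the same grasp; the last joint's range is limited). The gripper opens to 85 mm and grips with 20 to 120 N. Pads are 22 mm wide; open, the fingers measure 114 mm over their backs; the gripper's body (76 mm by 85 mm) begins 54 mm behind the grasp point. The pads swing forward as they close: fully open they stand 13 mm farther back than shut.
Start: joints at [-1.031, 0.385, 0.008, 0, -1.194, -0.259], TCP at [173.219, -600.495, 231.312] pointing down, gripper open.
Joint ranges: [-3.14, 3.14], [-1.21, 2.06], [-1.07, 1.41], [-3.16, 2.05], [-2.99, -0.16], [-3.1, 3.1]. Speed limits (rad/s): [2.79, 2.79, 3.14, 3.14, 3.14, 3.14].

## Interface

Orientations are given as a unit quaternion [x, y, z, w].
In Python, from bench import arm, eyes, nets gives the robot as it stands.
- The arm moves only by the tool jog_arm, never from a script. Its argument "rows" is a list of rows, each a list of 3 entries, a list of its own where there are three numbers: the shift along the tool's x, y, z in cm, then the turn, a rotation vector about the tool's x, y, z in degrees, then the finger opening in cm, from 0 to 8.54. In form: [[[x, y, z], [ax, ay, az], jaw], ...]. A call has 1 to 10 rows; each row shifts and turns the commanded pose from where the row before left it, along the tool's axes as they then stand; what a row does not reach is not made up. A row lasts 1/8 s, in which the tool goes at most 62.5 mm and 10.7 degrees, less where a joint would pass 70% of its speed; a pose out of reach is approached as far as the arm can. A call with a gripper value outside its range is refused whole. The fingers move at their own pace and stop on an object; the grip force is fixed at half the most. Time passes only in rows, so rows that do not move let the fingers close. It gives the time, the measured TCP pose, the force and the opening at its end, in the units of the state.
- arm.read_state(): the state, without advancing time (a new reading comes with each control period).
- eyes.get_image(name): name is "scene" or "side" or "wrist"; returns the picture (420x560x3 uint8, red, green, blue); there is no depth.
- eyes.camera_model(name): a dict with "K" (3x3 intrinsics, pixels), "rvec" (rotation vector, rad) and "tvec" (3), from world to camera coordinates, as OpenCV has them. Camera axes: x right, y down, z forward; pixel columns grow to the right and rows downward; lengths in mm; the calibration is good to about 2 mm. A picture is of the moment at which its call begins: read the wrist's pose just before it. camera_model takes no time and is no camera call; for the wrist camera it gives the pose at the moment of the call.
- arm.job_done(): hands the job in, once; it reports no verdict.
Trained networks look in the newest picture that a camera, given by its name, has taken for a name from the list of things; names that differ only in an ending like _2 or _b are one class to them, and where a whole thing is asked for, a point or a joint stands for the part that bears it (a point fixed in the world has none). Each returns a list of dicts, best first, with "conf" (0 to 1); they miss things now and then, are a little off and sometimes report something else, mostly with a low value. They report only what shows in the picture. A call takes as long as a camera call. They do not tell look-alikes from the thing itself.
- nets.boxes_of(camera, name): "position" ([column, row] as shares, 0 to 1, of the picture: columns of its width, rows of its height, amid what is visible of it).
The state is a dict: "clock": time; "joints": joint angles; "joint_vel": joint speeds; "joint_efforts": joint torques, N m; "position": TCP position; "ee_rot": TCP orientation; "contact_force": force on the tool from outside, world axes, zero at the start; "wrist_torque": the same for the moment, N m; "gripper_width": finger opening in mm.
Only numpy, scipy, OpenCV 4.12 (cv2) and the standard library are available. Lean on these libraries where they do the work, as an engineer would, in place of code of your own. Each camera call takes 0.05 s, during which the arm holds its last target.

## Task

Some of the six feed briquettes in the aluminium packing cell stand proud. Take the hand tamper and press them down with its foot until all six are fully down on the floor of the cell and level, without the gripper touching any briquette. Then stand the tamper upright in the white wash tray, let go of it, and leave the glass jar and the white pot where they are.

Things in the scene. Friction and masses are not known exactly. Their poses are not given: they have to be found in the camera images.
- cell: packing cell: fixed open aluminium trough, 250 x 86 mm outside. Origin at worktop height under the middle of the row of briquettes (within 2 mm); x runs along the trough. Floor 8 mm thick; walls 6 mm, rim 54 mm above the worktop. Inside 74 mm wide (y -37 to +37 mm); fixed end wall's inner face at x = +92 mm; blue end block of the spring out to x = -150 mm
- follower_face (a point): middle of the face of the blue sprung plate (70 x 38 mm, top 47 mm above the worktop) at the cell's x = -90 mm end; two coil springs push it along the cell's +x with about 7 N, squeezing the row of briquettes against the fixed end wall
- tamper_handle (a point): centre of the hand tamper's handle, on its axis 65 mm above its underside. The tamper (0.25 kg) stands upright on a flat aluminium foot, 44 (x) by 64 (y) mm, 12 mm thick; a square wooden handle 26 x 26 mm (sides along x and y) reaches from 20 to 112 mm above the underside, 121 mm in all. The foot fits inside the trough with its 64 mm side across it
- wash_tray: low white plastic tray, fixed, 104 x 104 mm outside, walls 4 mm thick and 14 mm high, floor 4 mm thick. Origin under its centre at worktop height; sides along x and y
- glass_jar_center (a point): clear glass jar, 38 mm across, 78 mm high; point at its centre (bystander)
- salt_pot_center (a point): white pot with a yellow band, 62 mm across, 104 mm high; point at its centre (bystander)
- briquette_1_top (a point): middle of the top of one of six brown feed briquettes, 30 mm (x, along the trough) by 70 (y) by 40 high, 60 g, side by side in the cell. Fully down on the cell's floor, this point is 48 mm above the worktop, 6 mm below the rim; a proud one starts 10 to 18 mm higher, held only by the squeeze, and gives way to a push of 5 to 17 N
- briquette_2_top (a point): middle of the top of one of six brown feed briquettes, 30 mm (x, along the trough) by 70 (y) by 40 high, 60 g, side by side in the cell. Fully down on the cell's floor, this point is 48 mm above the worktop, 6 mm below the rim; a proud one starts 10 to 18 mm higher, held only by the squeeze, and gives way to a push of 5 to 17 N
- briquette_3_top (a point): middle of the top of one of six brown feed briquettes, 30 mm (x, along the trough) by 70 (y) by 40 high, 60 g, side by side in the cell. Fully down on the cell's floor, this point is 48 mm above the worktop, 6 mm below the rim; a proud one starts 10 to 18 mm higher, held only by the squeeze, and gives way to a push of 5 to 17 N
- briquette_4_top (a point): middle of the top of one of six brown feed briquettes, 30 mm (x, along the trough) by 70 (y) by 40 high, 60 g, side by side in the cell. Fully down on the cell's floor, this point is 48 mm above the worktop, 6 mm below the rim; a proud one starts 10 to 18 mm higher, held only by the squeeze, and gives way to a push of 5 to 17 N
- briquette_5_top (a point): middle of the top of one of six brown feed briquettes, 30 mm (x, along the trough) by 70 (y) by 40 high, 60 g, side by side in the cell. Fully down on the cell's floor, this point is 48 mm above the worktop, 6 mm below the rim; a proud one starts 10 to 18 mm higher, held only by the squeeze, and gives way to a push of 5 to 17 N
- briquette_6_top (a point): middle of the top of one of six brown feed briquettes, 30 mm (x, along the trough) by 70 (y) by 40 high, 60 g, side by side in the cell. Fully down on the cell's floor, this point is 48 mm above the worktop, 6 mm below the rim; a proud one starts 10 to 18 mm higher, held only by the squeeze, and gives way to a push of 5 to 17 N
Things that resemble listed ones, but are neither listed nor needed, are in the scene too. What is shaped like the part that bears tamper_handle but green is not meant. What is shaped like the part that bears briquette_5_top but turquoise is not meant.

How it is judged (in metres and radians):
On the way, in this order (a step that is already met when the one before it is completed fails the run):
1. the tamper has been picked up (height (world z) of tamper_handle above 0.1 m), for 0.2 s.
2. all six briquettes are down level while the tamper is off its standing place (z of briquette_1_top in the frame of cell between 0.044 and 0.0515 m and y of briquette_1_top in the frame of cell between -0.02 and 0.02 m and angle between each of briquette_1_top, briquette_2_top, briquette_3_top, briquette_4_top, briquette_5_top, briquette_6_top's own z axis and vertical below 0.12 rad and z of briquette_2_top in the frame of cell between 0.044 and 0.0515 m and y of briquette_2_top in the frame of cell between -0.02 and 0.02 m and z of briquette_3_top in the frame of cell between 0.044 and 0.0515 m and y of briquette_3_top in the frame of cell between -0.02 and 0.02 m and z of briquette_4_top in the frame of cell between 0.044 and 0.0515 m and y of briquette_4_top in the frame of cell between -0.02 and 0.02 m and z of briquette_5_top in the frame of cell between 0.044 and 0.0515 m and y of briquette_5_top in the frame of cell between -0.02 and 0.02 m and z of briquette_6_top in the frame of cell between 0.044 and 0.0515 m and y of briquette_6_top in the frame of cell between -0.02 and 0.02 m and height (world z) of tamper_handle above 0.1 m), for 0.2 s.
At the end, for the whole second after the job is handed in: All six briquettes stand upright in the cell with their top within 3.5 mm of 48 mm above the worktop (fully down), and the tamper stands upright, flat on the floor of the white tray (its axis within 35 mm of the tray's centre), released (z of briquette_1_top in the frame of cell between 0.044 and 0.0515 m and y of briquette_1_top in the frame of cell between -0.02 and 0.02 m and angle between each of briquette_1_top, briquette_2_top, briquette_3_top, briquette_4_top, briquette_5_top, briquette_6_top's own z axis and vertical below 0.12 rad and z of briquette_2_top in the frame of cell between 0.044 and 0.0515 m and y of briquette_2_top in the frame of cell between -0.02 and 0.02 m and z of briquette_3_top in the frame of cell between 0.044 and 0.0515 m and y of briquette_3_top in the frame of cell between -0.02 and 0.02 m and z of briquette_4_top in the frame of cell between 0.044 and 0.0515 m and y of briquette_4_top in the frame of cell between -0.02 and 0.02 m and z of briquette_5_top in the frame of cell between 0.044 and 0.0515 m and y of briquette_5_top in the frame of cell between -0.02 and 0.02 m and z of briquette_6_top in the frame of cell between 0.044 and 0.0515 m and y of briquette_6_top in the frame of cell between -0.02 and 0.02 m and horizontal distance between tamper_handle and wash_tray below 0.035 m and z of tamper_handle in the frame of wash_tray between 0.065 and 0.073 m and angle between tamper_handle's own z axis and vertical below 0.1 rad); the robot touches nothing.
It fails at once if the gripper or arm touches a briquette (contact force between any of the fingers, the arm and briquette_1 above 0.5 N or contact force between any of the fingers, the arm and briquette_2 above 0.5 N or contact force between any of the fingers, the arm and briquette_3 above 0.5 N or contact force between any of the fingers, the arm and briquette_4 above 0.5 N or contact force between any of the fingers, the arm and briquette_5 above 0.5 N or contact force between any of the fingers, the arm and briquette_6 above 0.5 N).
It fails at once if the glass jar or the white pot is moved more than 30 mm (distance of any of glass_jar_center, salt_pot_center from where it was at the start of the episode above 0.03 m).
It also fails if it takes over 51 s, if anything falls off the work surface, if the arm or the gripper's body presses on something with over 40 N, if the wrist force passes 120 N, or if a joint passes its speed limit or range.

## Working session

There is one attempt and no reset: what is moved stays moved. The work goes in short steps, Python scripts to look and compute and a tool call to move; the robot and the scene stay as the last step left them, time stands still between calls to the robot, and variables do not carry over. Pictures are saved under pics/ and viewed, and the job is handed in when it is done.

Besides the shell and the picture viewer there is one more tool, called after "Request:" as name(argument=value, ...) on one line, values as JSON. jog_arm: Moves the arm, as the interface text tells. Its arguments: {"type":"object","properties":{"rows":{"type":"array","items":{"type":"array"}}},"required":["rows"]}

```bash
mkdir -p pics; ls
cat > h.py <<'E'
import numpy as np, cv2
from bench import arm, eyes, nets
def snap(c,f):
    im=eyes.get_image(c); cv2.imwrite('pics/'+f,im[:,:,::-1]); return im
def ray(c,u,v,m=None):
    m=m or eyes.camera_model(c)
    R,_=cv2.Rodrigues(np.array(m['rvec'],float)); t=np.array(m['tvec'],float).ravel()
    d=R.T@np.linalg.inv(np.array(m['K']))@np.array([u,v,1.]); return -R.T@t,d
def atz(c,u,v,z,m=None):
    o,d=ray(c,u,v,m); return o+d*(z-o[2])/d[2]
def proj(c,P,m=None):
    m=m or eyes.camera_model(c)
    return cv2.projectPoints(np.array(P,float).reshape(-1,3),np.array(m['rvec'],float),np.array(m['tvec'],float),np.array(m['K'],float),None)[0].reshape(-1,2)
def tri(obs):
    A=np.zeros((3,3));b=np.zeros(3)
    for c,u,v in obs:
        o,d=ray(c,u,v); d=d/np.linalg.norm(d); M=np.eye(3)-np.outer(d,d); A+=M;b+=M@o
    return np.linalg.solve(A,b)
E
python3 - <<'E'
from h import *
s=arm.read_state(); print(s)
for c in ['scene','side','wrist']:
    snap(c,c+'0.png')
    o,_=ray(c,280,210); print(c,o)
    if c!='wrist':
      for n in ['cell','tamper_handle','wash_tray','glass_jar_center','salt_pot_center','briquette_1_top','follower_face']:
        r=nets.boxes_of(c,n); print(c,n,[(round(a['conf'],2),round(a['position'][0]*560),round(a['position'][1]*420)) for a in r])
E
```

```text
pics
{'clock': 0.0, 'joints': array([-1.03139295e+00,  3.85554681e-01,  6.60355451e-03, -5.52840445e-04,
       -1.19398029e+00, -2.58576755e-01]), 'joint_vel': array([ 2.99309985e-04,  3.11348233e-04, -1.67686191e-03,  8.76847140e-04,
        1.50894101e-04,  8.05069443e-05]), 'joint_efforts': array([-7.50273239e-05, -3.92287409e+01,  1.88397914e+01,  4.18631360e+00,
       -4.64227822e-03, -3.40176463e-06]), 'position': array([ 173.06975524, -599.93951042,  230.20600526]), 'ee_rot': array([-1.39851303e-01,  9.90171908e-01,  1.08350157e-03, -1.77989589e-04]), 'contact_force': array([-0.26635048, -0.75066886, -0.08974392]), 'wrist_torque': array([-0.00931018, -0.00121984,  0.01098694]), 'gripper_width': 85.52310334174454}
scene [  92.28294373 -923.58657351  870.58068562]
scene cell [(0.69, 260, 291), (0.45, 307, 255), (0.15, 240, 289)]
scene tamper_handle [(0.7, 296, 326), (0.66, 295, 260)]
scene wash_tray [(0.65, 164, 188)]
scene glass_jar_center [(0.79, 365, 297)]
scene salt_pot_center [(0.65, 324, 211)]
scene briquette_1_top [(0.85, 253, 277)]
scene follower_face [(0.76, 241, 289), (0.22, 304, 251)]
side [  432.43101778 -1122.26871673   681.09822509]
side cell [(0.63, 248, 268)]
side tamper_handle [(0.69, 207, 186), (0.67, 234, 304)]
side wash_tray [(0.97, 213, 175)]
side glass_jar_center [(0.85, 325, 303)]
side salt_pot_center [(0.69, 336, 215)]
side briquette_1_top [(0.6, 225, 254)]
side follower_face [(0.66, 208, 184), (0.46, 207, 256)]
wrist [  95.05985239 -622.45946467  374.14622264]
```

View pics/scene0.png

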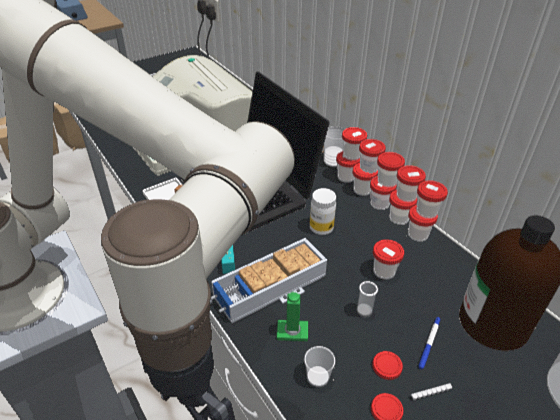

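View pics/side0.png

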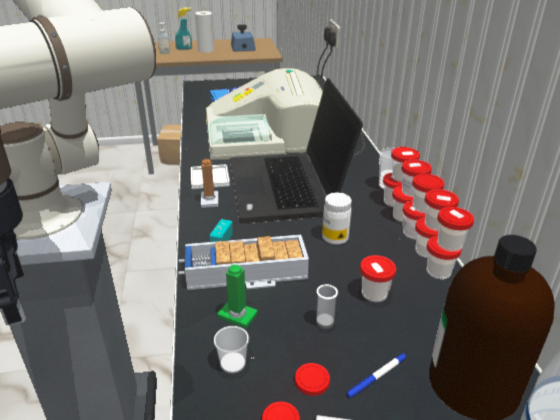

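View pics/wrist0.png

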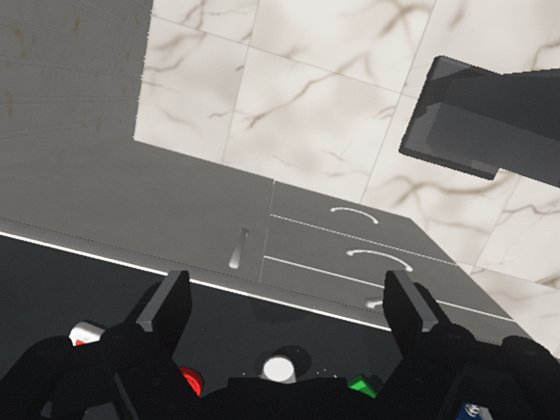

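The real (brown) tamper shows in the side view at about (208,186), with the tray behind it at (210,176) and the cell at (248,265). The green tamper is a decoy. In the scene view the arm hides the real tamper and the tray. Next I'll zoom in and localise.

Run:
```python
from h import *
im=cv2.imread('pics/side0.png')
cv2.imwrite('pics/sidez.png',cv2.resize(im[150:300,170:330],None,fx=5,fy=4*1.0,interpolation=cv2.INTER_CUBIC)[:600])
im=cv2.imread('pics/scene0.png')
cv2.imwrite('pics/scenez.png',cv2.resize(im[230:350,200:360],None,fx=5,fy=5,interpolation=cv2.INTER_CUBIC))
print('tamper handle centre', atz('side',208,180,65), 'foot',atz('side',209,199,12))
print('tray', atz('side',210,176,14))
for p in [(185,244),(303,236),(308,276),(187,287),(308,255)]: print(p,atz('side',*p,54))
for p in [(325,257),(310,242)]: print('scene',p,atz('scene',*p,54))
```

```text
tamper handle centre [421.80724427   8.389165    65.        ] foot [420.27586573   2.28093178  12.        ]
tray [427.21201901 124.53962431  14.        ]
(185, 244) [ 364.48673285 -247.2366579    54.        ]
(303, 236) [ 618.2375805  -255.77083823   54.        ]
(308, 276) [ 602.14909223 -389.38079587   54.        ]
(187, 287) [ 369.25927329 -386.76955549   54.        ]
(308, 255) [ 615.50135088 -323.75401422   54.        ]
scene (325, 257) [ 618.53701378 -327.62352436   54.        ]
scene (310, 242) [ 618.8927477  -269.50871669   54.        ]
```

View pics/sidez.png

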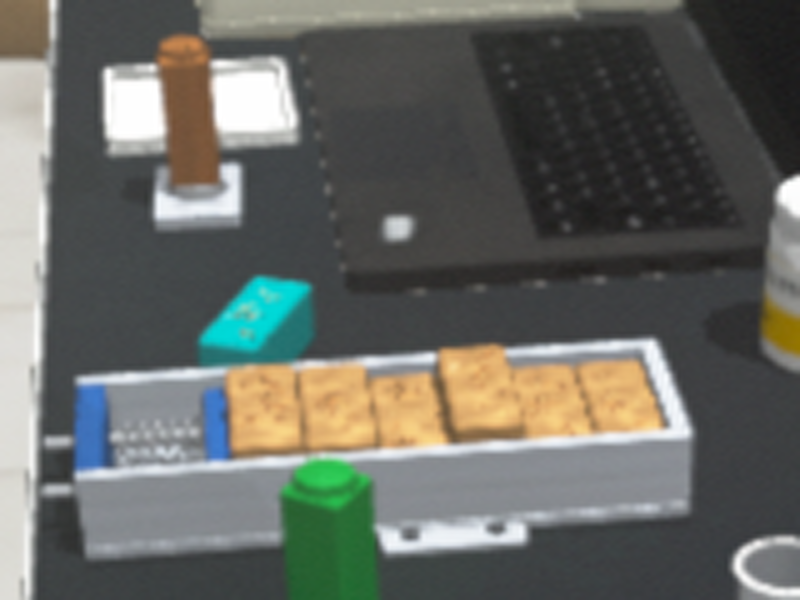

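View pics/scenez.png

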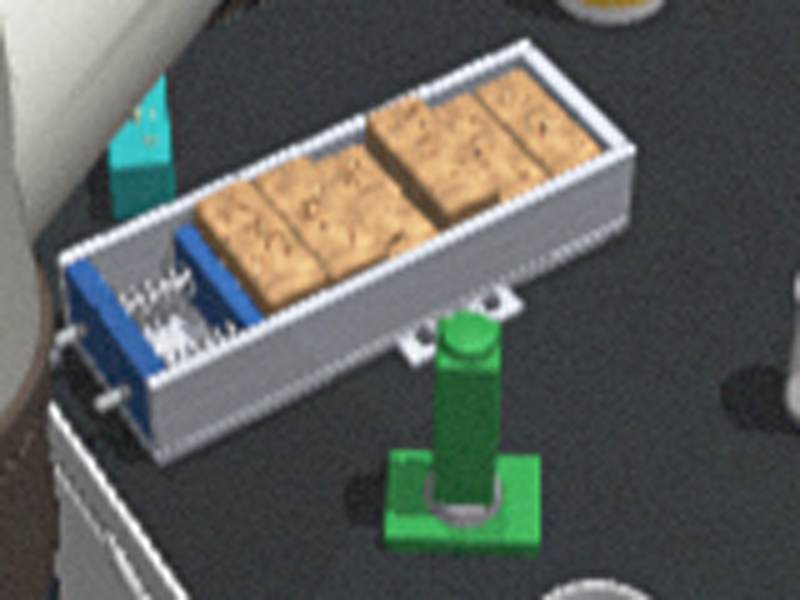

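```bash
cat >> h.py <<'E'
from scipy.optimize import least_squares
def fit(model,obs,p0):
    # obs: list (cam, u,v, local xyz); pose x,y,yaw
    ms={o[0]:eyes.camera_model(o[0]) for o in obs} if model is None else model
    def f(p):
        c,s=np.cos(p[2]),np.sin(p[2]); r=[]
        for cam,u,v,L in obs:
            P=[p[0]+c*L[0]-s*L[1],p[1]+s*L[0]+c*L[1],L[2]]
            r+=list(proj(cam,P,ms[cam])[0]-[u,v])
        return np.array(r)
    S=least_squares(f,p0,loss='soft_l1'); return S.x,f(S.x).reshape(-1,2).round(1)
E
python3 - <<'E'
from h import *
L={'nl':(-152,-43,54),'fl':(-152,43,54),'fr':(98,43,54),'nr':(98,-43,54)}
side={'nl':(186,267.5),'fl':(185.6,245),'fr':(301.6,235.3),'nr':(308,258.3)}
sc={'nl':(231,306),'fl':(212.4,281.4),'fr':(305,238.4),'nr':(327,260)}
obs=[('side',*side[k],L[k]) for k in L]+[('scene',*sc[k],L[k]) for k in L]
p,r=fit(None,obs,[510,-300,0]);print(p,np.degrees(p[2]),r.tolist())
# tamper foot, tray
q=lambda a,b:(a/5+170,b/4+150)
obs=[('side',*q(158,168),(-22,32,12)),('side',*q(243,163),(22,32,12)),('side',*q(242,217),(22,-32,12)),('side',*q(154,219),(-22,-32,12))]
print(fit(None,obs,[420,0,0]))
obs=[('side',*q(106,68),(-52,52,14)),('side',*q(288,58),(52,52,14)),('side',*q(298,135),(52,-52,14)),('side',*q(110,145),(-52,-52,14))]
print(fit(None,obs,[420,120,0]))
E
```

```text
[ 5.18905183e+02 -2.93562856e+02 -5.60363294e-03] -0.3210645173521984 [[-0.2, 2.6], [0.7, -0.4], [0.5, -0.5], [1.9, 0.6], [-0.9, 1.8], [-1.5, -0.2], [-0.2, -0.7], [-0.1, -0.1]]
(array([ 4.22712828e+02,  7.90641322e+00, -5.48511008e-02]), array([[ 0.2,  0.1],
       [-0.2,  0.6],
       [-0.2, -0.4],
       [ 0.1, -0.1]]))
(array([ 4.27843810e+02,  1.29314046e+02, -4.39278604e-05]), array([[ 0.3,  1. ],
       [-0.1,  1.1],
       [ 0.3, -1. ],
       [-0.4, -0.7]]))
```

```bash
cat >> h.py <<'E'
from scipy.spatial.transform import Rotation as Ro
def plan(x,y,z,yaw=0.0):
    """shift to target (tool axes cm), and rotvec deg to get tool down with jaw(y) at yaw deg from world y"""
    s=arm.read_state(); R=Ro.from_quat(s['ee_rot']); T=Ro.from_euler('z',yaw,degrees=True)*Ro.from_matrix(np.diag([-1.,1,-1]))
    rv=(R.inv()*T).as_rotvec(degrees=True)
    d=np.array([x,y,z])-s['position']
    print('t',round(s['clock'],2),'pos',s['position'].round(1),'w',round(s['gripper_width'],1),'F',s['contact_force'].round(1))
    print('shift cm in current tool axes',(R.inv().apply(d)/10).round(2),'in final',(T.inv().apply(d)/10).round(2),'turn',rv.round(1))
E
python3 - <<'E'
from h import *
plan(400,8,260)
m=eyes.camera_model('wrist'); o,d=ray('wrist',280,210); print(o,d/np.linalg.norm(d))
p=arm.read_state(); R=Ro.from_quat(p['ee_rot']); print('cam in tool',R.inv().apply(o-p['position']),R.inv().apply(d), np.array(m['K']).tolist())
print('green', atz('scene',293,296,121), atz('scene',293,335,0),'jar',atz('scene',366,310,5),'pot',atz('scene',322,228,5))
print('bigglass',atz('scene',318,380,0))
print('instr', atz('side',245,150,0),atz('side',280,150,0),atz('side',240,122,60))
E
```

```text
t 0.85 pos [ 173.2 -600.5  231.3] w 85.6 F [0.1 0.3 0.5]
shift cm in current tool axes [-38.65  52.18  -2.87] in final [-22.68  60.85  -2.87] turn [-0.  -0.  16.1]
[  95.05985239 -622.45946467  374.14622264] [ 0.31563923  0.06953344 -0.94632815]
cam in tool [  81.16864088    0.55047999 -142.82659112] [-0.32264635 -0.02065661  0.94655967] [[334.9995687491042, 0.0, 286.8495902150917], [0.0, 334.9995687491042, 206.9204933766037], [0.0, 0.0, 1.0]]
green [ 459.85952985 -425.56555767  121.        ] [ 459.75835664 -430.6925769     0.        ] jar [ 627.16858728 -467.20445622    5.        ] pot [ 706.74114238 -205.65181198    5.        ]
bigglass [ 441.17898996 -541.91639133    0.        ]
instr [542.56412867 307.74556862   0.        ] [652.09357322 291.30959621   0.        ] [536.44915868 393.38738975  60.        ]
```

Request:
jog_arm(rows=[[[0,0,-1],[0,0,8],8.5],[[0,0,-1],[0,0,8.1],8.5],[[-2,5,-0.5],[0,0,0],8.5],[[-2,5,-0.5],[0,0,0],8.5],[[-2,5,0],[0,0,0],8.5],[[-2,5,0],[0,0,0],8.5],[[-2,5,0],[0,0,0],8.5],[[-2,5,0],[0,0,0],8.5],[[-2,5,0],[0,0,0],8.5],[[-2,5,0],[0,0,0],8.5]])

```text
clock: 2.1
position: [333.7, -199.0, 261.8]
ee_rot: [0.0, 1.0, -0.0, 0.001]
contact_force: [0.9, -1.2, 0.9]
gripper_width: 85.1
```

Run:
```python
from h import *
plan(400,8,260)
```

```text
t 2.1 pos [ 333.7 -199.   261.8] w 85.1 F [ 0.9 -1.2  0.9]
shift cm in current tool axes [-6.62 20.7   0.18] in final [-6.63 20.7   0.18] turn [-0.   0.1 -0. ]
```

Request:
jog_arm(rows=[[[-1.6,5,0],[0,0,0],8.5],[[-1.6,5,0],[0,0,0],8.5],[[-1.6,5,0],[0,0,0],8.5],[[-1.8,5.5,0],[0,0,0],8.5],[[0,0,0],[0,0,0],8.5],[[0,0,0],[0,0,0],8.5]])

```text
clock: 2.85
position: [399.1, 4.5, 261.2]
ee_rot: [-0.0, 1.0, -0.0, -0.0]
contact_force: [-0.4, -0.0, 0.3]
gripper_width: 84.8
```

Run:
```python
from h import *
plan(400,8,260)
snap('wrist','w1.png');snap('scene','sc1.png')
m=eyes.camera_model('wrist')
import json; json.dump({k:np.array(v).tolist() for k,v in m.items()},open('w1.json','w'))
```

```text
t 2.85 pos [399.1   4.5 261.2] w 84.8 F [-0.4 -0.   0.3]
shift cm in current tool axes [-0.09  0.35  0.12] in final [-0.09  0.35  0.12] turn [-0. -0.  0.]
```

View pics/w1.png

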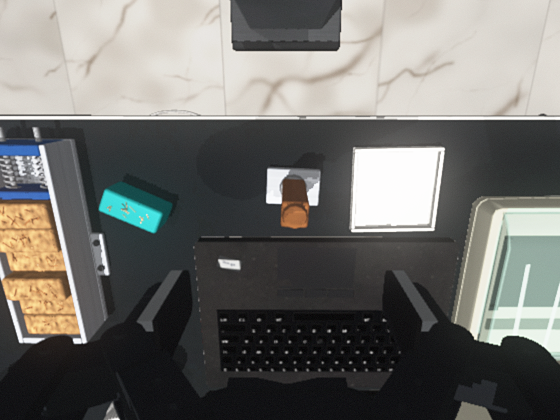

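View pics/sc1.png

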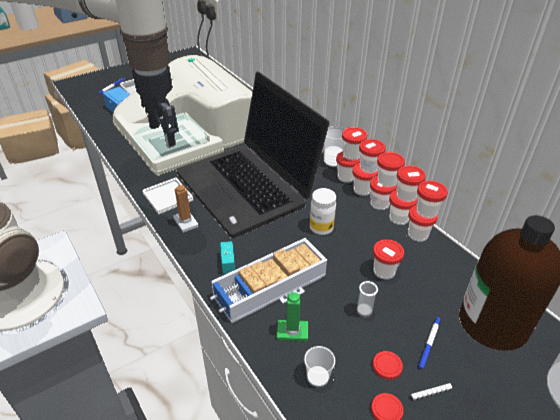

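Run:
```python
from h import *
im=cv2.imread('pics/w1.png')
cv2.imwrite('pics/w1z.png',cv2.resize(im[130:250,250:410+50],None,fx=3.8,fy=5,interpolation=cv2.INTER_CUBIC))
im=cv2.imread('pics/sc1.png')
cv2.imwrite('pics/sc1z.png',cv2.resize(im[160:240,130:230],None,fx=7,fy=7,interpolation=cv2.INTER_CUBIC))
```

```text
(no output)
```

View pics/w1z.png

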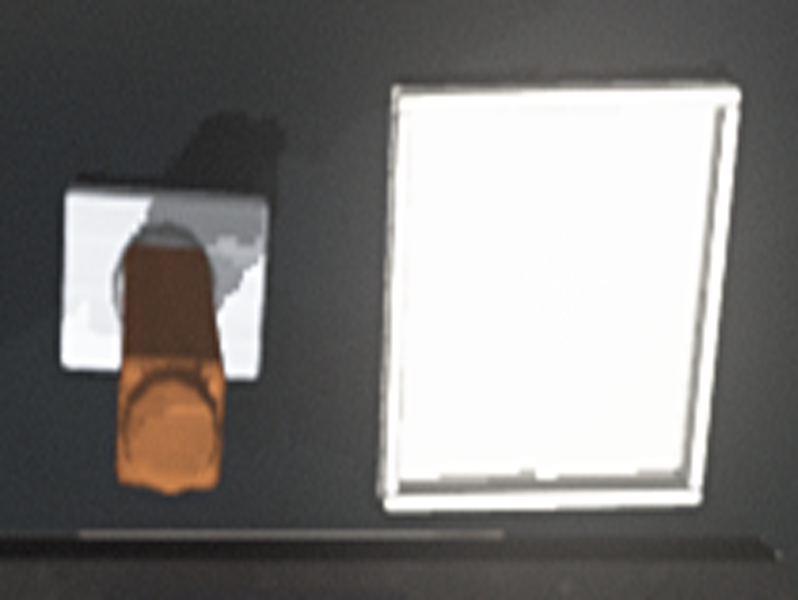

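View pics/sc1z.png

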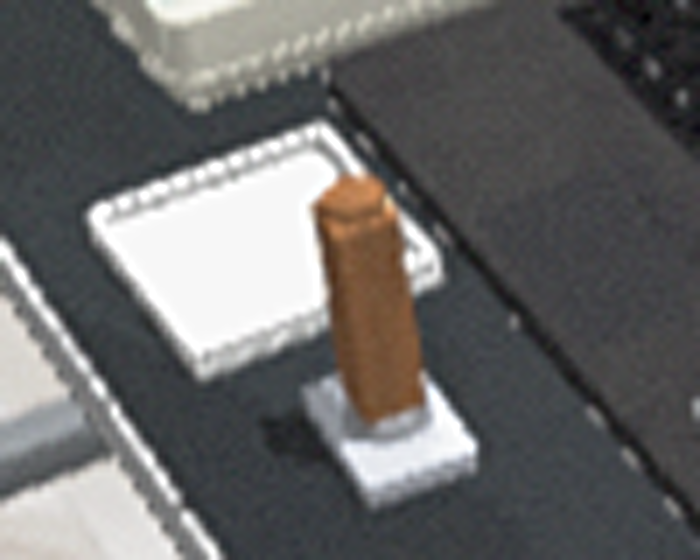

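Run:
```python
from h import *
import json
m=json.load(open('w1.json')); 
M={'wrist':m,'side':eyes.camera_model('side'),'scene':eyes.camera_model('scene')}
w=lambda a,b:('wrist',a/3.8+250,b/5+130)
q=lambda a,b:('side',a/5+170,b/4+150)
c=lambda a,b:('scene',a/7+130,b/7+160)
ow=[(*w(68,190),(-22,-32,12)),(*w(268,195),(-22,32,12)),(*w(62,368),(22,-32,12)),(*w(258,380),(22,32,12)),
 (*w(122,357),(-13,-13,112)),(*w(224,360),(-13,13,112)),(*w(117,482),(13,-13,112)),(*w(219,488),(13,13,112))]
os=[(*q(158,168),(-22,32,12)),(*q(243,163),(22,32,12)),(*q(242,217),(22,-32,12)),(*q(154,219),(-22,-32,12))]
oc=[(*c(305,390),(-22,32,12)),(*c(365,492),(-22,-32,12)),(*c(476,450),(22,-32,12))]
for n,o in [('w',ow),('s',os),('c',oc),('all',ow+os+oc)]: print(n,*fit(M,o,[420,0,0.]))
tw=[(*w(395,88),(-52,-52,14)),(*w(740,88),(-52,52,14)),(*w(383,500),(52,-52,14)),(*w(698,500),(52,52,14))]
ts=[(*q(106,68),(-52,52,14)),(*q(288,58),(52,52,14)),(*q(298,135),(52,-52,14)),(*q(110,145),(-52,-52,14))]
tc=[(*c(92,212),(-52,52,14)),(*c(320,128),(52,52,14)),(*c(440,265),(52,-52,14)),(*c(202,362),(-52,-52,14))]
for n,o in [('w',tw),('s',ts),('c',tc),('all',tw+ts+tc)]: print(n,*fit(M,o,[420,120,0.]))
plan(422,10,195)
```

```text
w [ 4.21719486e+02  1.13726389e+01 -4.16555324e-02] [[-1.  -0.1]
 [ 0.2  1. ]
 [-0.1 -0.4]
 [ 0.3 -0.8]
 [-0.7 -0.7]
 [ 0.9 -0.2]
 [-0.3  0.8]
 [ 0.5  0.6]]
s [ 4.22712828e+02  7.90641322e+00 -5.48511008e-02] [[ 0.2  0.1]
 [-0.2  0.6]
 [-0.2 -0.4]
 [ 0.1 -0.1]]
c [ 4.24110549e+02  7.15314407e+00 -7.62336420e-02] [[-0.2 -0.1]
 [-0.  -0.1]
 [ 0.2  0.2]]
all [ 4.21939075e+02  1.11640769e+01 -4.13762858e-02] [[-1.1  0.1]
 [ 0.   1.2]
 [-0.3 -0.2]
 [ 0.1 -0.7]
 [-0.9 -0.5]
 [ 0.7 -0. ]
 [-0.5  1. ]
 [ 0.3  0.8]
 [-0.3 -0.4]
 [-0.7 -0.1]
 [-0.4 -1.2]
 [-0.  -0.7]
 [-1.9 -0.3]
 [-1.  -0.7]
 [-0.9 -0.6]]
w [4.26047205e+02 1.35222109e+02 8.03515511e-03] [[ 0.9  0.1]
 [-0.1 -0.9]
 [-0.3  0.9]
 [-0.4  0. ]]
s [ 4.27843810e+02  1.29314046e+02 -4.39278604e-05] [[ 0.3  1. ]
 [-0.1  1.1]
 [ 0.3 -1. ]
 [-0.4 -0.7]]
c [4.28323781e+02 1.29222887e+02 2.41696639e-02] [[-0.6  1. ]
 [ 0.8  0.1]
 [ 0.5 -0.6]
 [-0.6 -0.3]]
all [4.26659998e+02 1.34722176e+02 7.96979557e-03] [[ 0.4  0.6]
 [-0.6 -0.4]
 [-0.8  1.3]
 [-0.8  0.5]
 [-0.3  0.3]
 [-0.8  0.2]
 [-0.1 -2. ]
 [-0.7 -1.6]
 [-1.8 -0.1]
 [-0.2 -0.6]
 [-1.1 -1.2]
 [-2.4 -1.3]]
t 2.95 pos [399.    3.6 261.3] w 84.9 F [-0.4 -0.3  0.1]
shift cm in current tool axes [-2.3   0.64  6.63] in final [-2.3   0.64  6.63] turn [-0.  -0.  -0.1]
```

Tamper is at about (422, 10) with yaw around -3°, and the tray at about (427, 132). Descending over the handle.

Request:
jog_arm(rows=[[[-2.3,0.6,0],[0,0,0],8.5],[[0,0,4],[0,0,1.5],8.5],[[0,0,4],[0,0,1.5],8.5],[[0,0,4],[0,0,0],8.5],[[0,0,4],[0,0,0],8.5],[[0,0,3.5],[0,0,0],8.5],[[0,0,0],[0,0,0],8.5]])

```text
clock: 3.82
position: [420.5, 8.6, 64.7]
ee_rot: [0.028, 1.0, -0.001, -0.003]
contact_force: [0.4, 0.1, 0.1]
gripper_width: 84.6
```

Run:
```python
from h import *
plan(422,10,66)
snap('wrist','w2.png');snap('side','s2.png')
a=cv2.imread('pics/w2.png');b=cv2.imread('pics/s2.png')
cv2.imwrite('pics/c2.png',np.hstack([cv2.resize(a,(400,300)),cv2.resize(b[90:240,150:350],(400,300))]))
```

```text
t 3.83 pos [420.5   8.6  64.7] w 84.6 F [0.4 0.1 0.1]
shift cm in current tool axes [-0.14  0.15 -0.13] in final [-0.15  0.14 -0.13] turn [-0.1 -0.3 -3.2]
```

View pics/c2.png

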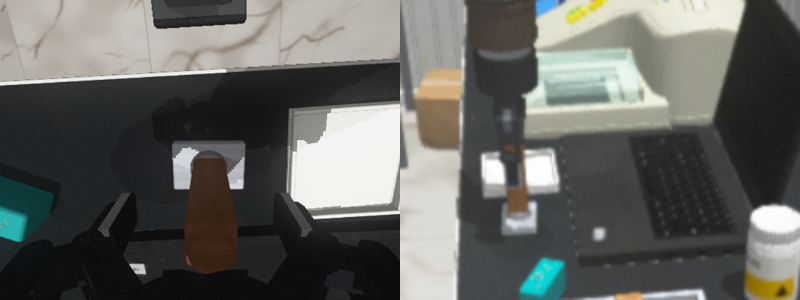

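Handle is centred between the fingers and square to them. Closing.

Request:
jog_arm(rows=[[[0,0,0],[0,0,0],0.5],[[0,0,0],[0,0,0],0.5],[[0,0,0],[0,0,0],0.5],[[0,0,0],[0,0,0],0.5],[[0,0,0],[0,0,0],0.5],[[0,0,0],[0,0,0],0.5]])

```text
clock: 4.68
position: [422.7, 10.8, 66.9]
ee_rot: [0.026, 1.0, 0.0, 0.0]
contact_force: [-1.3, 0.5, 5.7]
gripper_width: 25.8
```

Request:
jog_arm(rows=[[[0,0,-2],[0,0,0],0.5],[[0,0,-4],[0,0,0],0.5],[[0,0,-4],[0,0,-1.5],0.5],[[0,0,-4],[0,0,-1.5],0.5],[[0,0,-1],[0,0,0],0.5],[[0,0,0],[0,0,0],0.5],[[0,0,0],[0,0,0],0.5]])

```text
clock: 5.55
position: [421.1, 10.1, 214.3]
ee_rot: [0.0, 1.0, -0.001, -0.002]
contact_force: [-0.4, 0.4, -2.0]
gripper_width: 25.2
```

Run:
```python
from h import *
plan(444,-200,220)
snap('wrist','w3.png');snap('side','s3.png')
plan(444,-200,220)
a=cv2.imread('pics/w3.png');b=cv2.imread('pics/s3.png')
cv2.imwrite('pics/c3.png',np.hstack([cv2.resize(a,(400,300)),cv2.resize(b[90:240,150:350],(400,300))]))
cv2.imwrite('pics/s3z.png',cv2.resize(b[220:300,170:330],(800,400),interpolation=cv2.INTER_CUBIC))
```

```text
t 5.55 pos [421.1  10.1 214.3] w 25.2 F [-0.4  0.4 -2. ]
shift cm in current tool axes [ -2.31 -21.01  -0.56] in final [ -2.29 -21.01  -0.57] turn [-0.1 -0.2 -0. ]
t 5.65 pos [421.5  10.2 214.7] w 25.0 F [ 0.4 -0.1 -2.4]
shift cm in current tool axes [ -2.26 -21.02  -0.52] in final [ -2.25 -21.02  -0.53] turn [-0.1 -0.2 -0. ]
```

View pics/c3.png

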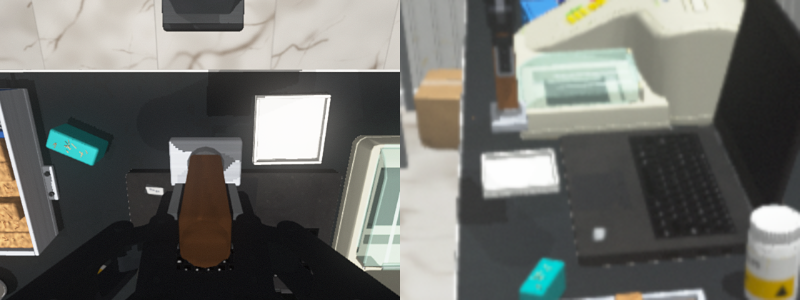

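View pics/s3z.png

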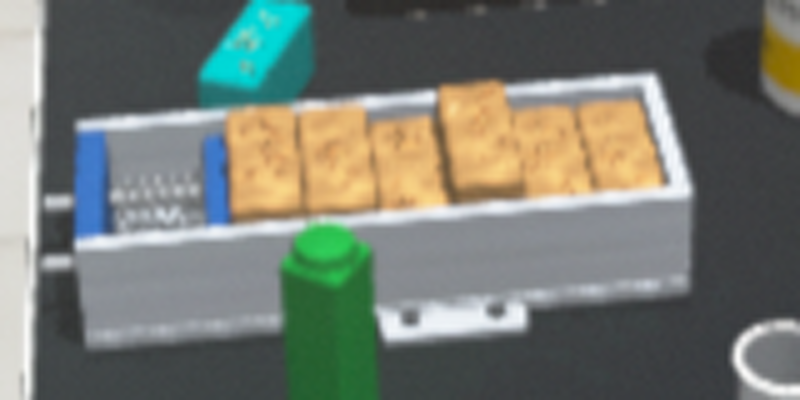

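Only briquettes 1, 2 and 4 (counted from the follower) look proud. Moving over the cell for a wrist look.

Request:
jog_arm(rows=[[[-0.5,-5,-0.5],[0,0,0],0.5],[[-0.5,-5,-0.5],[0,0,0],0.5],[[-0.5,-5,-0.5],[0,0,0],0.5],[[-0.5,-5,0],[0,0,0],0.5],[[-0.5,-5,0],[0,0,0],0.5],[[0,-5,0],[0,0,0],0.5],[[0,0,0],[0,0,0],0.5],[[0,0,0],[0,0,0],0.5]])

```text
clock: 6.65
position: [446.7, -289.4, 230.0]
ee_rot: [0.001, 1.0, 0.001, -0.001]
contact_force: [-0.4, 1.0, -2.5]
gripper_width: 25.5
```

Run:
```python
from h import *
plan(444,-293,220)
snap('wrist','w4.png');snap('side','s4.png')
m=eyes.camera_model('wrist')
import json; json.dump({k:np.array(v).tolist() for k,v in m.items()},open('w4.json','w'))
plan(444,-293,220)
a=cv2.imread('pics/w4.png')
cv2.imwrite('pics/w4z.png',cv2.resize(a,(800,600)))
```

```text
t 6.65 pos [ 446.7 -289.4  230. ] w 25.5 F [-0.4  1.  -2.5]
shift cm in current tool axes [ 0.27 -0.37  1.  ] in final [ 0.27 -0.36  1.  ] turn [ 0.1 -0.1 -0.1]
t 6.75 pos [ 447.1 -288.7  230.8] w 25.7 F [ 0.8 -0.5 -2. ]
shift cm in current tool axes [ 0.31 -0.43  1.08] in final [ 0.31 -0.43  1.08] turn [ 0.  -0.1  0.1]
```

View pics/w4z.png

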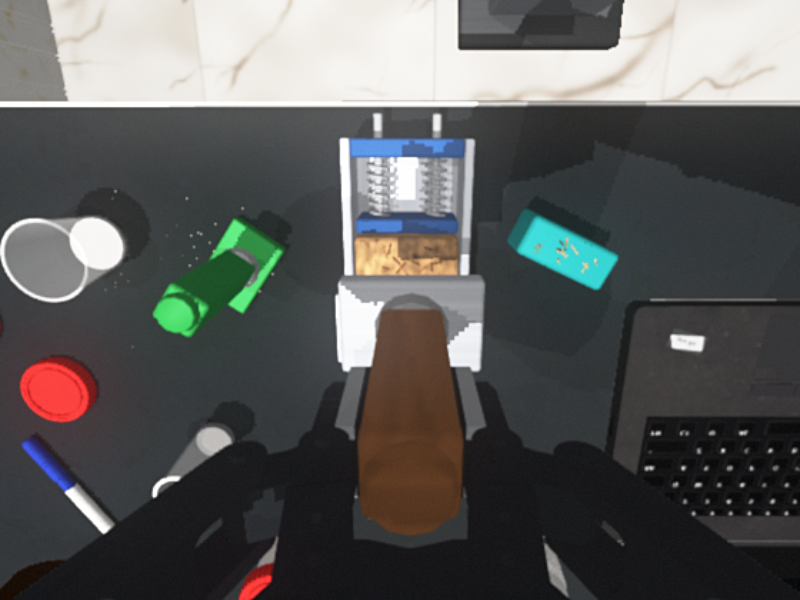

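View pics/s4.png

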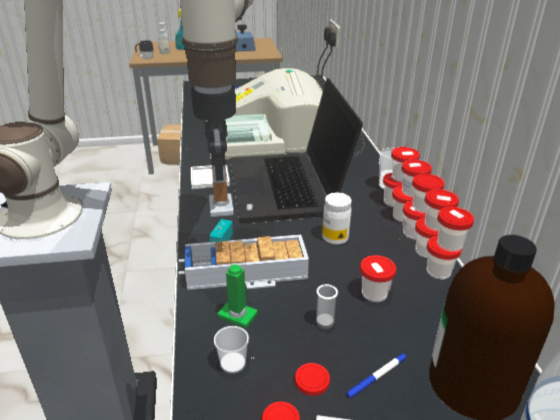

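```bash
python3 - <<'E'
from h import *
import json
m=json.load(open('w4.json'))
f=0.7
for (u,v,z) in [(340,139,54),(475,139,54),(345,262,54),(470,262,54),(357,232,47),(459,232,47),(355,235,62),(459,235,62),(355,275,62),(462,275,62)]:
    print((u,v,z),atz('wrist',u*f,v*f,z,m).round(1))
zf=230.4-66+12
for (u,v) in [(345,277),(485,277),(338,362),(482,370)]:
    print('foot',atz('wrist',u*f,v*f,zf,m).round(1))
for (u,v) in [(345,262),(470,262)]: print(atz('wrist',u*f,v*f,54,m).round(1))
E
python3 - <<'E'
import cv2
a=cv2.imread('pics/w4.png')
cv2.imwrite('pics/w4y.png',cv2.resize(a[85:265,220:350],(780,590),interpolation=cv2.INTER_CUBIC))
E
```

```text
(340, 139, 54) [ 366.6 -332.5   54. ]
(475, 139, 54) [ 366.6 -246.8   54. ]
(345, 262, 54) [ 446.9 -332.7   54. ]
(470, 262, 54) [ 447.  -246.8   54. ]
(357, 232, 47) [ 427.5 -324.5   47. ]
(459, 232, 47) [ 427.5 -254.3   47. ]
(355, 235, 62) [ 426.6 -324.3   62. ]
(459, 235, 62) [ 426.7 -255.8   62. ]
(355, 275, 62) [ 454.  -325.2   62. ]
(462, 275, 62) [ 454.  -252.9   62. ]
foot [ 422.5 -316.1  176.4]
foot [ 422.6 -256.1  176.4]
foot [ 462.7 -321.   176.4]
foot [ 466.8 -255.3  176.4]
[ 446.9 -332.7   54. ]
[ 447.  -246.8   54. ]
```

View pics/w4y.png

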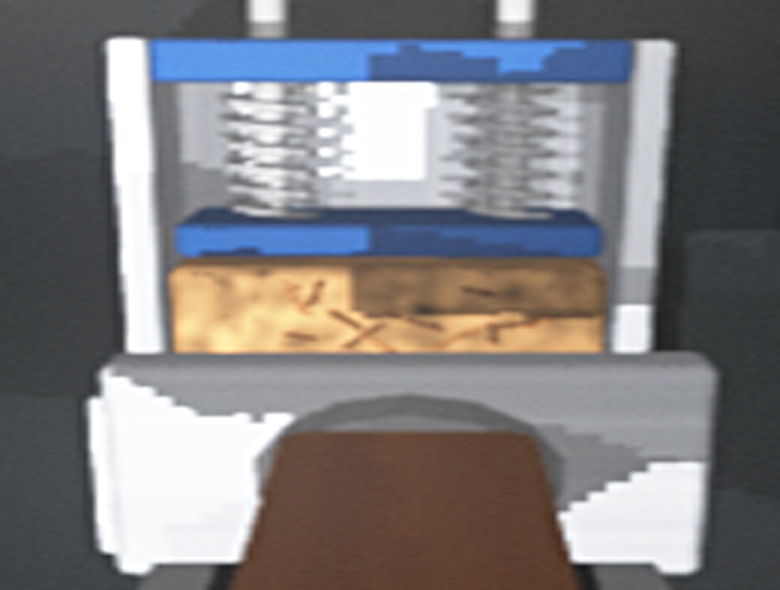

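Wrist-camera fit puts the cell origin at about (518, -290) with yaw about 0. The foot sits about 1 mm off TCP. Pressing 1 and 2 together first, centred on their shared edge.

Request:
jog_arm(rows=[[[-1.2,-0.1,2],[0,0,0],0.5],[[0,0,3],[0,0,0],0.5],[[0,0,3],[0,0,0],0.5],[[0,0,0],[0,0,0],0.5],[[0,0,0.7],[0,0,0],0.5],[[0,0,0.7],[0,0,0],0.5],[[0,0,0],[0,0,0],0.5]])

```text
clock: 7.62
position: [459.2, -290.4, 137.4]
ee_rot: [0.0, 1.0, 0.0, -0.0]
contact_force: [0.6, 0.6, -2.1]
gripper_width: 25.4
```

Run:
```python
from h import *
plan(459,-290,114)
snap('wrist','w5.png')
a=cv2.imread('pics/w5.png')
cv2.imwrite('pics/w5z.png',cv2.resize(a,(800,600)))
```

```text
t 7.62 pos [ 459.2 -290.4  137.4] w 25.4 F [ 0.6  0.6 -2.1]
shift cm in current tool axes [0.02 0.04 2.34] in final [0.02 0.04 2.34] turn [ 0. -0. -0.]
```

View pics/w5z.png

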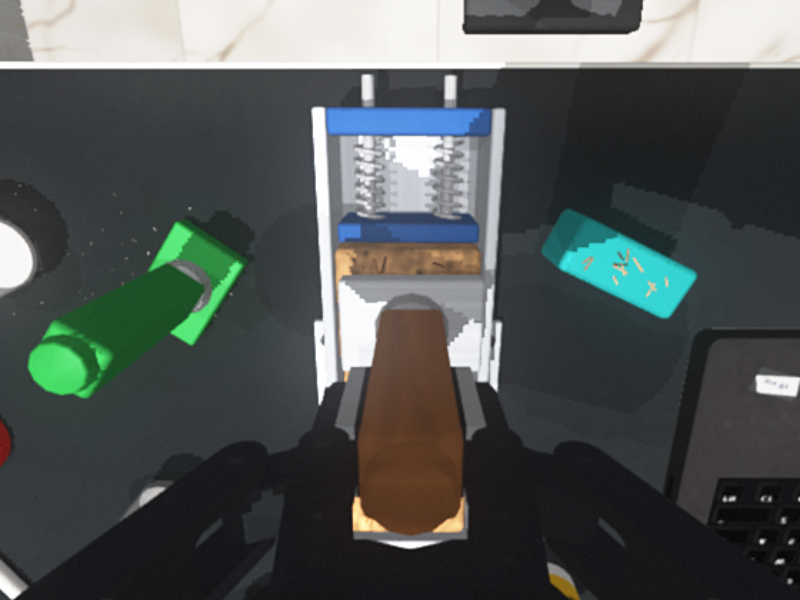

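The foot (columns 338–482) is centred in the trough (328–490). Pressing.

Request:
jog_arm(rows=[[[0,0,0.4],[0,0,0],0.5],[[0,0,0.4],[0,0,0],0.5],[[0,0,0.4],[0,0,0],0.5],[[0,0,0.4],[0,0,0],0.5],[[0,0,0.3],[0,0,0],0.5]])

```text
clock: 8.3
position: [459.4, -291.1, 119.7]
ee_rot: [-0.0, 1.0, -0.001, 0.0]
contact_force: [-2.7, 0.5, 6.7]
gripper_width: 25.4
```

Request:
jog_arm(rows=[[[0,0,0.3],[0,0,0],0.5],[[0,0,0.2],[0,0,0],0.5],[[0,0,0],[0,0,0],0.5]])

```text
clock: 8.68
position: [459.4, -291.2, 114.9]
ee_rot: [-0.0, 1.0, -0.001, 0.0]
contact_force: [-2.5, -0.5, 6.5]
gripper_width: 25.2
```

Request:
jog_arm(rows=[[[0,0,0.2],[0,0,0],0.5],[[0,0,0.1],[0,0,0],0.5],[[0,0,0],[0,0,0],0.5]])

```text
clock: 9.05
position: [459.5, -291.2, 114.9]
ee_rot: [-0.001, 1.0, -0.001, 0.001]
contact_force: [-6.7, 4.9, 21.7]
gripper_width: 25.5
```

Request:
jog_arm(rows=[[[0,0,-1],[0,0,0],0.5],[[0,0,-4],[0,0,0],0.5],[[-3.7,0.1,0],[0,0,0],0.5],[[-3.8,0,0],[0,0,0],0.5],[[0,0,0],[0,0,0],0.5],[[0,0,0],[0,0,0],0.5]])

```text
clock: 9.8
position: [533.5, -289.3, 159.2]
ee_rot: [0.0, 1.0, 0.0, -0.001]
contact_force: [-0.7, -0.1, -2.5]
gripper_width: 25.4
```

Run:
```python
from h import *
plan(534,-290,114)
snap('wrist','w6.png'); snap('side','s6.png')
a=cv2.imread('pics/w6.png');b=cv2.imread('pics/s6.png')
cv2.imwrite('pics/w6z.png',cv2.resize(a,(800,600)))
cv2.imwrite('pics/s6z.png',cv2.resize(b[200:300,170:330],(800,500),interpolation=cv2.INTER_CUBIC))
```

```text
t 9.8 pos [ 533.5 -289.3  159.2] w 25.4 F [-0.7 -0.1 -2.5]
shift cm in current tool axes [-0.06 -0.08  4.52] in final [-0.05 -0.07  4.52] turn [ 0.1 -0.1 -0. ]
```

View pics/w6z.png

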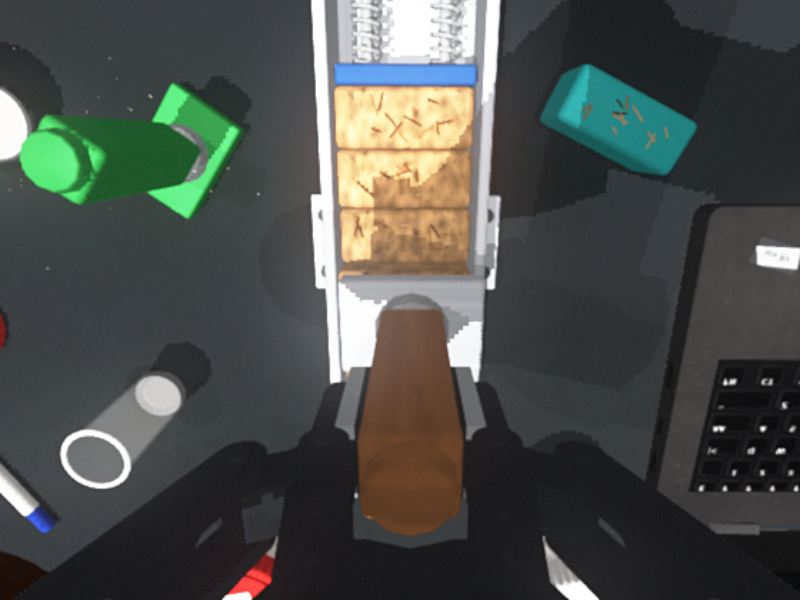

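View pics/s6z.png

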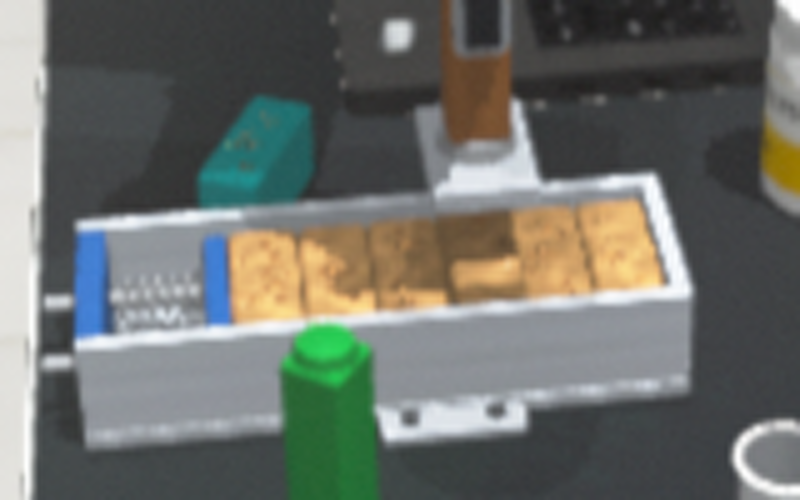

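Request:
jog_arm(rows=[[[0,-0.1,1.5],[0,0,0],0.5],[[0,0,0.8],[0,0,0],0.5],[[0,0,0.5],[0,0,0],0.5],[[0,0,0.5],[0,0,0],0.5],[[0,0,0.4],[0,0,0],0.5],[[0,0,0.4],[0,0,0],0.5],[[0,0,0.3],[0,0,0],0.5]])

```text
clock: 10.78
position: [533.9, -291.1, 117.7]
ee_rot: [-0.0, 1.0, -0.001, -0.0]
contact_force: [-2.9, 0.3, 2.6]
gripper_width: 25.1
```

Request:
jog_arm(rows=[[[0,0,0.2],[0,0,0],0.5],[[0,0,0.2],[0,0,0],0.5],[[0,0,0.1],[0,0,0],0.5],[[0,0,0],[0,0,0],0.5]])

```text
clock: 11.28
position: [534.1, -290.9, 114.9]
ee_rot: [-0.0, 1.0, -0.001, -0.0]
contact_force: [-7.6, 3.6, 18.6]
gripper_width: 25.1
```

Request:
jog_arm(rows=[[[0,0,-1.5],[0,0,0],0.5],[[0,0,-3.5],[0,0,0],0.5],[[4.5,0,0],[0,0,0],0.5],[[4.6,0,0],[0,0,0],0.5],[[0,0,1.5],[0,0,0],0.5],[[0,0,1.5],[0,0,0],0.5],[[0,0,1],[0,0,0],0.5],[[0,0,0.5],[0,0,0],0.5],[[0,0,0.3],[0,0,0],0.5],[[0,0,0.3],[0,0,0],0.5]])

```text
clock: 12.52
position: [443.9, -290.5, 114.8]
ee_rot: [-0.001, 1.0, -0.001, -0.0]
contact_force: [-10.5, 12.6, 37.7]
gripper_width: 25.4
```

Request:
jog_arm(rows=[[[0,0,-1],[0,0,0],0.5],[[0,0,-1.5],[0,0,0],0.5],[[-3,0,0],[0,0,0],0.5],[[0,0,0],[0,0,0],0.5],[[0,0,1],[0,0,0],0.5],[[0,0,0.6],[0,0,0],0.5],[[0,0,0.4],[0,0,0],0.5],[[0,0,0.3],[0,0,0],0.5],[[0,0,0.1],[0,0,0],0.5]])

```text
clock: 13.65
position: [472.4, -290.4, 114.9]
ee_rot: [-0.001, 1.0, -0.0, -0.001]
contact_force: [-7.7, 8.2, 22.1]
gripper_width: 25.3
```

Request:
jog_arm(rows=[[[0,0,-2],[0,0,0],0.5],[[0,0,-4],[0,0,0],0.5],[[-4,0,-4],[0,0,0],0.5],[[-5,0,0],[0,0,0],0.5],[[-5,0,0],[0,0,0],0.5],[[0,0,0],[0,0,0],0.5],[[0,0,0],[0,0,0],0.5]])

```text
clock: 14.52
position: [612.5, -290.4, 210.2]
ee_rot: [0.0, 1.0, 0.0, -0.001]
contact_force: [-1.3, 0.2, -2.3]
gripper_width: 25.1
```

Run:
```python
from h import *
plan(534,-290,114)
snap('wrist','w7.png'); 
import json; json.dump({k:np.array(v).tolist() for k,v in eyes.camera_model('wrist').items()},open('w7.json','w'))
snap('side','s7.png');snap('scene','sc7.png')
a=cv2.imread('pics/w7.png');b=cv2.imread('pics/s7.png');c=cv2.imread('pics/sc7.png')
cv2.imwrite('pics/w7z.png',cv2.resize(a[0:300,180:400],(733,600*1)))
cv2.imwrite('pics/s7z.png',np.vstack([cv2.resize(b[230:290,170:330],(800,300),interpolation=cv2.INTER_CUBIC),cv2.resize(c[235:325,200:360],(530,300),interpolation=cv2.INTER_CUBIC).copy() if 0 else cv2.resize(c[235:295,200:360],(800,300),interpolation=cv2.INTER_CUBIC)]))
```

```text
t 14.53 pos [ 612.5 -290.4  210.2] w 25.1 F [-1.3  0.2 -2.3]
shift cm in current tool axes [7.83 0.03 9.64] in final [7.85 0.04 9.62] turn [ 0.  -0.1 -0. ]
```

View pics/w7z.png

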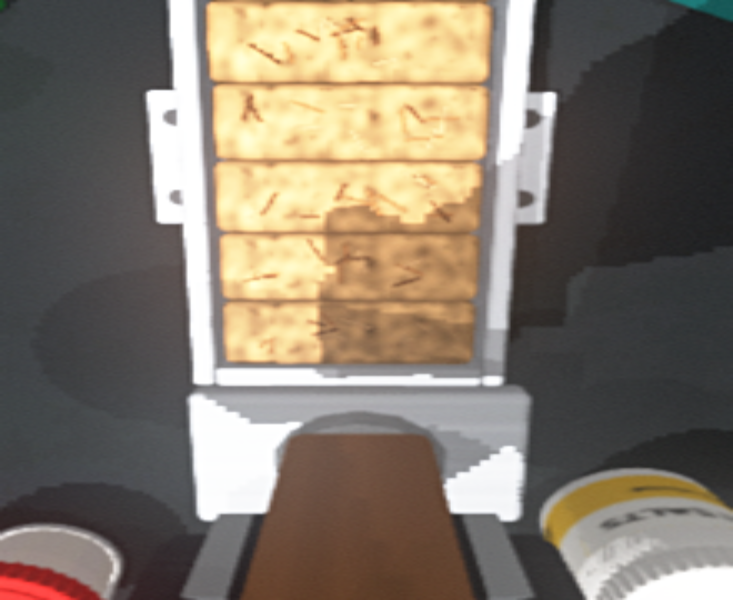

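View pics/s7z.png

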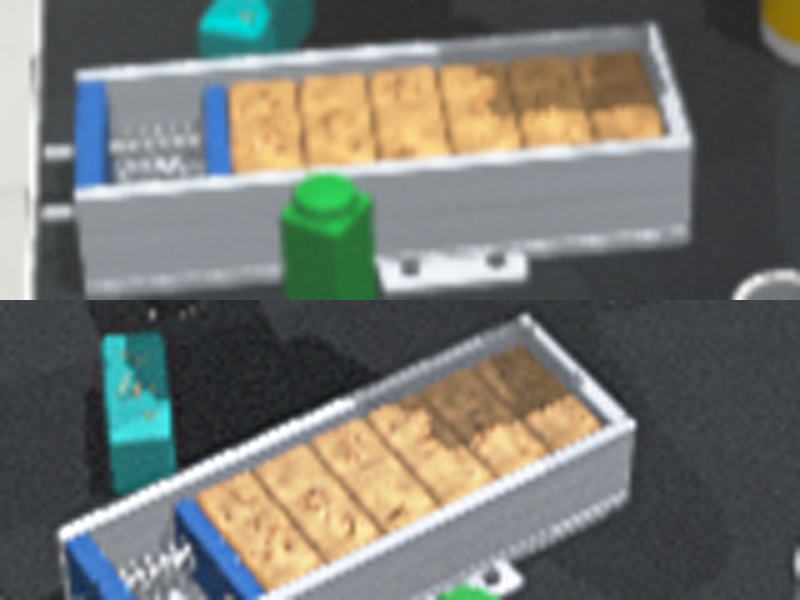

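All six look level in the three views. A flush press on 5/6 and then on 3/4 will confirm it by where the foot stops.

Request:
jog_arm(rows=[[[3.4,0,0],[0,0,0],0.5],[[0,0,3],[0,0,0],0.5],[[0,0,3],[0,0,0],0.5],[[0,0,1.5],[0,0,0],0.5],[[0,0,1],[0,0,0],0.5],[[0,0,0.6],[0,0,0],0.5],[[0,0,0.4],[0,0,0],0.5],[[0,0,0.2],[0,0,0],0.5]])

```text
clock: 15.68
position: [579.7, -290.6, 115.0]
ee_rot: [-0.0, 1.0, -0.0, 0.0]
contact_force: [-0.8, 3.1, 5.4]
gripper_width: 25.1
```

Request:
jog_arm(rows=[[[0,0,-1],[0,0,0],0.5],[[0,0,-1.5],[0,0,0],0.5],[[3.7,0,0],[0,0,0],0.5],[[3.8,0,0],[0,0,0],0.5],[[0,0,1],[0,0,0],0.5],[[0,0,0.7],[0,0,0],0.5],[[0,0,0.5],[0,0,0],0.5],[[0,0,0.4],[0,0,0],0.5]])

```text
clock: 16.68
position: [505.3, -290.7, 114.9]
ee_rot: [-0.001, 1.0, -0.001, -0.0]
contact_force: [-3.6, 7.5, 19.3]
gripper_width: 25.3
```

Every press bottoms at the same height (TCP 114.9), so all six are flush. Going to the tray.

Request:
jog_arm(rows=[[[0,0,-2],[0,0,0],0.5],[[0,0,-5],[0,0,0],0.5],[[1,5,-4],[0,0,0],0.5],[[1,5,0],[0,0,0],0.5],[[1,5,0],[0,0,0],0.5],[[1,5,0],[0,0,0],0.5],[[1,5,0],[0,0,0],0.5],[[1,5,0],[0,0,0],0.5],[[1,5,0],[0,0,0],0.5],[[0.8,5,0],[0,0,0],0.5]])

```text
clock: 17.92
position: [426.5, 109.7, 222.2]
ee_rot: [-0.0, 1.0, 0.0, 0.0]
contact_force: [1.0, 1.0, -2.0]
gripper_width: 25.1
```

Run:
```python
from h import *
plan(427,133,200)
b=snap('side','s8.png')
```

```text
t 17.93 pos [426.5 109.7 222.2] w 25.1 F [ 1.  1. -2.]
shift cm in current tool axes [-0.05  2.33  2.22] in final [-0.05  2.33  2.22] turn [0. 0. 0.]
```

Request:
jog_arm(rows=[[[0,2.3,3],[0,0,0],0.5],[[0,0,4],[0,0,0],0.5],[[0,0,3],[0,0,0],0.5],[[0,0,2],[0,0,0],0.5],[[0,0,0],[0,0,0],0.5]])

```text
clock: 18.6
position: [426.2, 130.4, 100.6]
ee_rot: [-0.0, 1.0, -0.001, -0.002]
contact_force: [0.4, -0.2, -1.1]
gripper_width: 25.6
```

Run:
```python
from h import *
plan(427,133,71)
a=snap('wrist','w9.png')[:,:,::-1];b=snap('side','s9.png')[:,:,::-1]
cv2.imwrite('pics/c9.png',np.hstack([cv2.resize(a,(440,330)),cv2.resize(b[100:235,150:297],(360,330))]))
```

```text
t 18.6 pos [426.2 130.4 100.6] w 25.6 F [ 0.4 -0.2 -1.1]
shift cm in current tool axes [-0.09  0.27  2.96] in final [-0.08  0.26  2.96] turn [-0.1 -0.2  0. ]
```

View pics/c9.png

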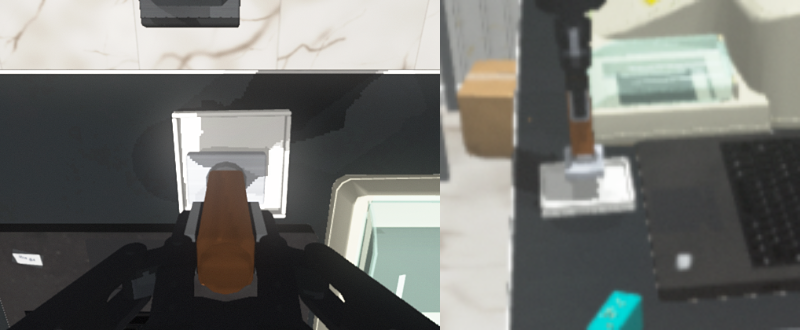

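Request:
jog_arm(rows=[[[0,0.3,1],[0,0,0],0.5],[[0,0,1],[0,0,0],0.5],[[0,0,0.5],[0,0,0],0.5],[[0,0,0.3],[0,0,0],0.5],[[0,0,0.2],[0,0,0],0.5],[[0,0,0],[0,0,0],0.5]])

```text
clock: 19.45
position: [426.8, 133.7, 71.9]
ee_rot: [0.0, 1.0, -0.0, 0.0]
contact_force: [0.6, -0.0, -2.7]
gripper_width: 25.7
```

Request:
jog_arm(rows=[[[0,0,0.1],[0,0,0],0.5],[[0,0,0.1],[0,0,0],0.5],[[0,0,0],[0,0,0],0.5]])

```text
clock: 19.82
position: [427.1, 133.9, 70.9]
ee_rot: [-0.0, 1.0, 0.0, 0.0]
contact_force: [-2.6, 0.1, 4.8]
gripper_width: 25.4
```

Foot contact on the tray floor at TCP 70.9, as predicted. Releasing.

Request:
jog_arm(rows=[[[0,0,0],[0,0,0],3.5],[[0,0,0],[0,0,0],5],[[0,0,0],[0,0,0],7],[[0,0,0],[0,0,0],7],[[0,0,0],[0,0,0],7],[[0,0,0],[0,0,0],7]])

```text
clock: 20.58
position: [426.7, 133.7, 69.9]
ee_rot: [0.0, 1.0, -0.0, -0.0]
contact_force: [0.4, 0.1, 0.4]
gripper_width: 70.0
```

Request:
jog_arm(rows=[[[0,0,-1],[0,0,0],7],[[0,0,-3],[0,0,0],7],[[0,0,-4],[0,0,0],7],[[0,0,-4],[0,0,0],7],[[0,0,-4],[0,0,0],7],[[-2,-5,0],[0,0,0],7],[[0,0,0],[0,0,0],7],[[0,0,0],[0,0,0],7]])

```text
clock: 21.58
position: [446.5, 83.4, 230.2]
ee_rot: [0.0, 1.0, 0.0, 0.0]
contact_force: [0.1, 0.7, -0.1]
gripper_width: 70.0
```

Run:
```python
from h import *
plan(427,133,71)
a=snap('wrist','w10.png')[:,:,::-1];b=snap('side','s10.png')[:,:,::-1];c=snap('scene','sc10.png')[:,:,::-1]
cv2.imwrite('pics/c10.png',np.hstack([cv2.resize(a,(440,330)),cv2.resize(b[100:235,150:297],(360,330))]))
cv2.imwrite('pics/c10b.png',np.vstack([cv2.resize(b[230:290,170:330],(800,300),interpolation=cv2.INTER_CUBIC),cv2.resize(c[235:295,200:360],(800,300),interpolation=cv2.INTER_CUBIC)]))
cv2.imwrite('pics/c10c.png',c)
```

```text
t 21.57 pos [446.5  83.4 230.2] w 70.0 F [ 0.1  0.7 -0.1]
shift cm in current tool axes [ 1.96  4.95 15.92] in final [ 1.95  4.96 15.92] turn [ 0.   0.  -0.1]
```

View pics/c10.png

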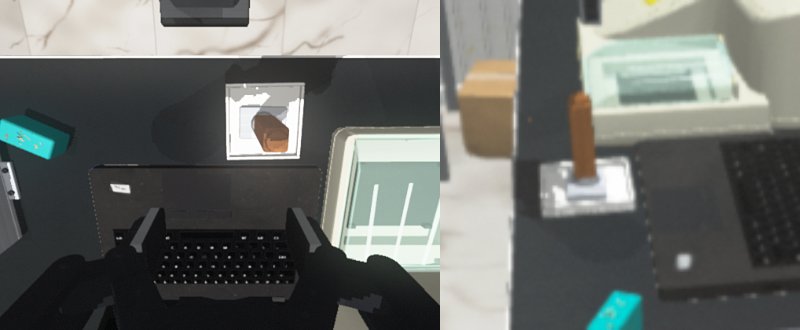

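View pics/c10b.png

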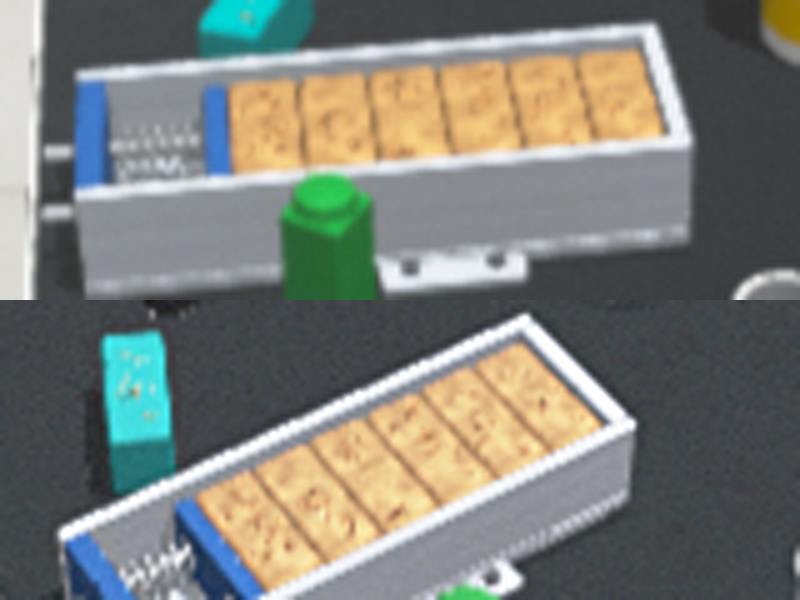

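View pics/c10c.png

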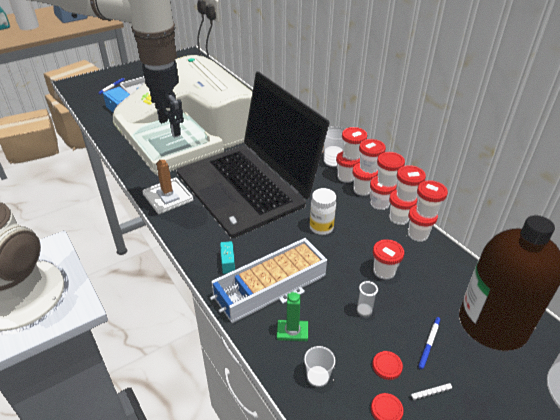

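The tamper stands upright in the tray (scene about (165,190)). All six briquettes lie evenly below the rim, and the jar (367,298) and pot (322,211) have not moved. The gripper is clear.

Run:
```python
from h import *
print(arm.job_done())
```

```text
the job is handed in; nothing more can be done
None
```

The job is handed in, at about 21.8 s of the 51 s allowed; no verdict was reported. All six briquettes look fully down and level, and the tamper stands released in the white tray.

**What I did:** I picked up the brown tamper and pressed briquettes 1 and 2 (counted from the spring end), which stood proud, together. I then pressed 4, then 1 and 2 one at a time, and finally 5/6 and 3/4 to make sure they were flush. After that I stood the tamper in the tray, let go and backed off.

**Last checks:**
- **Briquettes:** every press stopped at the same tool height, 114.8–115.0 mm. That puts the foot at about 48 mm, which is fully down. The side and scene pictures show an even row below the rim.
- **Tamper:** it reached the tray floor at the height I expected and stands upright near the tray's centre. It was released with no force on the gripper.
- **Jar and pot:** they look unmoved by eye; I did not measure them.

**Disagreements:**
- The fixed cameras put the tamper, cell and tray 3–6 mm lower in y than the wrist camera did. I went by the wrist camera, and the grasp and the foot's position in the trough bore that out.
- Briquette 4 already looked nearly down in the side picture before I pressed it, so the first press may have shifted it. I pressed it anyway and it was flush.

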